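Check the rice ball and hand its dish across the island

ROBOT

A 7-joint arm with a two-finger parallel gripper is mounted at the origin on the work surface; the furniture and walls round the work are solid. World frame = base frame: x ahead of the robot, y to its left, z up, the work surface at z = 0. Lengths are in m, angles in rad, forces in N, time in s.
With the tool pointing down it reaches from about 0.4 to 0.9 m from the base axis. Payload 5.5 kg.
Tool frame: the origin (TCP) lies at the very end of the fingers, on their centre line; the grasp point (between the pads) lies arm.grip_point_offset behind it (arm.grip_point_offset is the distance from the TCP to the grasp point, in m); z points along the fingers, y is the line along which they close (so a half turn about z gives the same grasp; the last joint's range is limited). The gripper opens to 92 mm and grips with 3 to 60 N. Pads are 19 mm wide; open, the fingers measure 130 mm over their backs; the gripper's body (75 mm by 190 mm) begins 47 mm behind the grasp point.
Start: joints at [1.521, 0.501, -0.427, 1.55, 0.221, 1.138, -0.21], TCP at [0.2, -0.618, 0.227] pointing down, gripper open.
Joint ranges: [-2.88, 2.88], [-0.31, 2.03], [-1.54, 1.56], [0.2, 2.42], [-1.41, 4.55], [0.19, 2.02], [-2.57, 2.57]. Speed limits (rad/s): [2.57, 2.57, 3.14, 3.14, 3.14, 3.14, 3.14].

INTERFACE

Orientations are given as a unit quaternion [x, y, z, w].
In Python, from bench import arm gives the robot as it stands. The module is installed in compiled form; this text tells all that it offers.
- The arm moves only by the tool jog_arm, never from a script. Its argument "series" is one flat list of numbers, 5 for each row, row after row: the shift along the tool's x, y, z each as a share of 0.12 m, from -1 to 1, then the turn about the tool's z as a share of pi/4 rad, from -1 to 1, then the closure, from 0 (fully open) to 1 (shut). In form: [dx, dy, dz, yaw, fingers, dx, dy, dz, yaw, fingers, ...]. A call has 1 to 20 rows; each row shifts and turns the commanded pose from where the row before left it, along the tool's axes as they then stand; what a row does not reach is not made up. A row lasts 1/10 s, in which the tool goes at most 50 mm and 8.59 degrees, less where a joint would pass 70% of its speed; a pose out of reach is approached as far as the arm can. A call with a number of a shift or a turn outside -1 to 1 is refused whole. A call with a gripper value outside its range is refused whole. The fingers move at their own pace and stop on an object; the grip force is fixed at half the most. Time passes only in rows, so rows that do not move let the fingers close. It gives the time, the measured TCP pose, the force, the opening and the grip force at its end, in the units of the state.
- arm.read_state(): the state, without advancing time (a new reading comes with each control period).
- arm.camera(name): name is "side" or "top" or "wrist"; returns the picture (384x512x3 uint8, red, green, blue); there is no depth.
- arm.get_calibration(name): a dict with "vfov" (degrees; the focal length in pixels is half the picture's height over the tangent of half this angle, whatever the lens; pixels are square), "cx", "cy" (the principal point, pixels), "k1" (the pictures are not rectified: a ray, as slopes to the right and down, at radius r is drawn at 1 + k1 r^2 times it, then the intrinsics apply), "pose" (4x4, takes a point from camera to world coordinates); the wrist camera has in their place "tool_from_camera" (4x4, takes a point from camera to tool coordinates, whose origin is the TCP and whose axes are the flange's). Camera axes: x right, y up, looking along -z (the intrinsics and any distortion apply to the point x, -y, -z); pixel columns grow to the right and rows downward; lengths in m; the calibration is good to about 2 mm. A picture is of the moment at which its call begins: read the wrist's pose just before it. get_calibration takes no time and is no camera call.
- arm.sign_off(): hands the job in; it is judged then, once.
The state is a dict: "time_s": time; "joints": joint angles; "qd": joint speeds; "joint_efforts": joint torques, N m; "ee_pos": TCP position; "orientation": TCP orientation; "contact_force": force on the tool from outside, world axes, zero at the start; "torque": the same for the moment, N m; "gripper_width": finger opening in m; "grasp_force": force on a finger pad.
Only numpy, scipy, OpenCV 4.12 (cv2) and the standard library are available. Lean on these libraries where they do the work, as an engineer would, in place of code of your own. Each camera call takes 0.05 s, during which the arm holds its last target. There are 200 camera calls.

TASK

Before the rice ball is served, check it with the pocket infrared thermometer: take the thermometer out of its stand, aim its lens at the ball from about 5 to 10 cm away, hold it steady there for at least a full second, and put it back upright in the stand. Then lift the dish straight up by one of its two upright handles, give it a quarter turn in the air so that its free handle points straight across the island, away from you, and finish holding it out to the guest there: level and still, high clear of the worktop (about 10 to 25 cm), with the free handle reaching past the island's far edge. Keep the dish level and the loose ball in its middle all the way, never touch the ball with the hand or the thermometer, and leave the other things where they stand; do not set the dish down - the job ends while you are still holding it.

Things in the scene. Friction and masses are not known exactly. Their poses are not given: they have to be found in the camera images.
- dish: round shallow dish of pale bare metal, 160 mm across, rim 29 mm high, on a foot ring 86 mm across, standing in the bamboo tray; about 0.24 kg. Its inside is dished like a sphere of 160 mm radius, lowest (6 mm above the foot) in the middle. Two flat upright handles stand on the rim, on the +y and -y sides of the dish. Origin: centre of the underside; z up. At the start its handles lie roughly to the robot's left and right
- handle_a (a point): centre of the upright handle on the dish's +y side: a flat vertical metal plate 44 mm wide (along the dish's x), 5 mm thick (along the dish's y), its middle plane 82.5 mm from the dish's axis, its top edge 72 mm above the dish's underside and 43 mm above the rim. This point lies on the middle plane, 55 mm above the underside (17 mm below the top edge)
- handle_b (a point): the same on the dish's -y side; the two handles are alike and either may be held
- rice_ball_center (a point): centre of the loose rice ball, a firm round breaded ball 44 mm across, about 45 g, lying in the middle of the dish; it rolls if the dish tilts or is jerked
- thermometer: pocket infrared thermometer, a flat wand 128 mm long standing upright, lens down, in its stand; about 0.12 kg. Body 22 mm thick (its x) and 36 mm wide (its y) from 19 to 128 mm above the lens end, with a small screen and a button on its -x face; below that a nose 20 mm across. Origin: centre of the lens, at the lower end; the body's z points up along the wand and the lens looks along -z
- stand: stand of the thermometer, fixed to the worktop: an open black socket 42 x 56 mm outside (its x, y), 46 mm high, on a foot plate 66 x 80 mm; the socket is 28 x 42 mm inside, its floor 7 mm above the worktop. The thermometer's lens end stands on that floor, its thickness along the stand's x, with 3 mm of play each side. Origin: centre of the underside
- bamboo_tray: small bamboo tray under the dish, 150 x 157 x 12 mm, fixed; its floor is 6 mm above the worktop, with a raised rim 12 mm high round a recess about 106 x 116 mm. Origin: centre of the underside
- far_edge (a point): middle of the far edge of the island's top, at worktop height; its x axis points straight across the island away from the robot, and the edge runs along y
- salt_shaker: salt shaker, 44 mm across, 90 mm tall, standing near the far edge; leave it alone. Origin: centre of the underside
- tumbler: glass tumbler, 81 mm across, 92 mm tall; leave it alone. Origin: centre of the underside
- spice_jar: spice jar with screw cap, 46 mm across, 106 mm tall; leave it alone. Origin: centre of the underside
- kitchen_timer: round kitchen timer, 66 mm across, 61 mm tall; leave it alone. Origin: centre of the underside
There are look-alikes about, which are no part of the job. Leave any pink look-alike of the thermometer alone.

How it is judged:
On the way, in this order (a step that is already met when the one before it is completed fails the run):
1. the thermometer, held in the fingers, is aimed at the rice ball and held steady for a second (x of rice_ball_center in the frame of thermometer between -0.016 and 0.016 m and y of rice_ball_center in the frame of thermometer between -0.016 and 0.016 m and z of rice_ball_center in the frame of thermometer between -0.15 and -0.045 m and linear speed of thermometer below 0.03 m/s and contact force between the fingers and thermometer above 0.5 N), for 1 s.
2. the thermometer stands in its stand again, let go (horizontal distance between thermometer and stand below 0.008 m and height (world z) of thermometer below 0.012 m and angle between thermometer's own z axis and vertical below 0.1 rad and contact force between the fingers and thermometer below 0.1 N), for 0.2 s.
3. the dish is lifted at least 2 cm off the tray, level, before it is turned (height (world z) of dish above 0.026 m and angle between dish's own z axis and vertical below 0.15 rad and angle between the y axis of dish and the x axis of far_edge, either way round above 0.8 rad and contact force between dish and bamboo_tray below 0.05 N and x of rice_ball_center in the frame of dish between -0.015 and 0.015 m and y of rice_ball_center in the frame of dish between -0.015 and 0.015 m and z of rice_ball_center in the frame of dish below 0.035 m), for 0.05 s.
At the end, for the whole second after the job is handed in: dish held by one handle only, level within 6 degrees, still, underside 6 to 32 cm up; free handle past the far edge and pointing straight across within 11 degrees; ball within 15 mm of the dish's middle in x and y; thermometer upright in its stand, let go (all of step 2 and ((world x of handle_a above 0.585 m and distance between the grasp point and handle_b below 0.06 m) or (world x of handle_b above 0.585 m and distance between the grasp point and handle_a below 0.06 m)) and contact force between the fingers and dish above 1 N and angle between dish's own z axis and vertical below 0.1 rad and angle between the y axis of dish and the x axis of far_edge, either way round below 0.2 rad and height (world z) of dish between 0.06 and 0.32 m and linear speed of dish below 0.03 m/s and angular speed of dish below 0.2 rad/s and contact force between dish and bamboo_tray below 0.05 N and x of rice_ball_center in the frame of dish between -0.015 and 0.015 m and y of rice_ball_center in the frame of dish between -0.015 and 0.015 m and z of rice_ball_center in the frame of dish below 0.035 m); the arm keeps its last pose, push and grip.
It fails at once if the hand or the thermometer touches the rice ball (contact force between any of the arm, the fingers, thermometer and rice_ball above 0.3 N).
It fails at once if the rice ball rolls more than 30 mm off the middle of the dish (x of rice_ball_center in the frame of dish above 0.03 m or x of rice_ball_center in the frame of dish below -0.03 m or y of rice_ball_center in the frame of dish above 0.03 m or y of rice_ball_center in the frame of dish below -0.03 m).
It fails at once if the dish is tipped more than 14 degrees (angle between dish's own z axis and vertical above 0.25 rad).
It fails at once if the salt shaker, tumbler, spice jar or kitchen timer is moved more than 2 cm (distance of any of salt_shaker, tumbler, spice_jar, kitchen_timer from where it was at the start of the episode above 0.02 m).
It also fails if it takes over 72 s, if anything falls off the work surface, if the arm or the gripper's body presses on something with over 40 N, if the wrist force passes 120 N, or if a joint passes its speed limit or range.

## Working session

There is one attempt and no reset: what is moved stays moved. The work goes in short steps, Python scripts to look and compute and a tool call to move; the robot and the scene stay as the last step left them, time stands still between calls to the robot, and variables do not carry over. Pictures are saved under pics/ and viewed, at most 14 in all, crops included, and the job is handed in when it is done.

Besides the shell and the picture viewer there is one more tool, called by a JSON object that holds its "fn" and its "kwargs". jog_arm: Moves the arm, as the interface text tells. Shift numbers are shares of 0.12 m and turn numbers shares of pi/4 rad, none past 1 either way. Its arguments: {"type":"object","properties":{"series":{"type":"array"}},"required":["series"]}

```bash
ls; mkdir -p pics; python3 - <<'E'
from bench import arm
import cv2,numpy as np
print(arm.read_state(), arm.grip_point_offset)
for n in ("top","side"):
    im=arm.camera(n); cv2.imwrite(f"pics/{n}0.png",im[:,:,::-1])
for n in ("top","side","wrist"): print(n,arm.get_calibration(n))
E
```

```text
pics
{'time_s': 0.0, 'joints': array([ 1.52122953,  0.50186032, -0.42679435,  1.55147227,  0.22075986,
        1.13829711, -0.21030362]), 'qd': array([ 0.00068125, -0.00150727,  0.0004285 ,  0.00060094, -0.00061306,
        0.00037991,  0.00086062]), 'joint_efforts': array([ 8.62401030e-04, -5.66593051e+01, -5.81598178e+00, -2.79110223e+01,
       -6.85034436e-02,  3.08562652e-02,  1.95357893e-04]), 'ee_pos': array([ 0.19975222, -0.61779058,  0.22566155]), 'orientation': array([ 9.87793291e-01,  1.55767216e-01, -1.03008148e-04, -9.88653615e-04]), 'contact_force': array([ 0.75715887, -0.42127701, -0.04544608]), 'torque': array([ 0.01403987,  0.01071663, -0.00807515]), 'grasp_force': 0.0, 'gripper_width': 0.09180450920447124} 0.0188
top {'vfov': 53.49671908533912, 'cx': 254.11876486053325, 'cy': 189.21480606712535, 'k1': -0.07303000496096199, 'pose': array([[-0.00416237,  0.97656294, -0.21519176,  0.15101032],
       [-0.999975  , -0.00529482, -0.00468633,  0.00287806],
       [-0.00571589,  0.21516687,  0.97656057,  1.4470494 ],
       [ 0.        ,  0.        ,  0.        ,  1.        ]])}
side {'vfov': 43.312207907633464, 'cx': 259.0988649564581, 'cy': 191.01494929080246, 'k1': -0.03943159514888784, 'pose': array([[-0.55088167,  0.4415504 , -0.70821087, -0.63610842],
       [-0.83449436, -0.27902948,  0.47514389,  0.75184889],
       [ 0.01218826,  0.85274603,  0.52218354,  0.88218407],
       [ 0.        ,  0.        ,  0.        ,  1.        ]])}
wrist {'vfov': 62.55088729673584, 'cx': 249.30924198510525, 'cy': 191.09861814391655, 'k1': 0.004782282489062258, 'tool_from_camera': array([[ 1.99653486e-04,  9.59011224e-01,  2.83368014e-01,
         7.55765974e-02],
       [ 9.99999769e-01, -3.75517860e-04,  5.66303870e-04,
        -1.28026012e-04],
       [ 6.49501518e-04,  2.83367836e-01, -9.59011078e-01,
        -1.58383562e-01],
       [ 0.00000000e+00,  0.00000000e+00,  0.00000000e+00,
         1.00000000e+00]])}
```

View pics/top0.png

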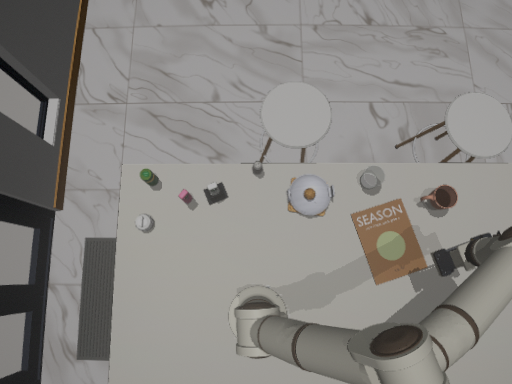

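View pics/side0.png

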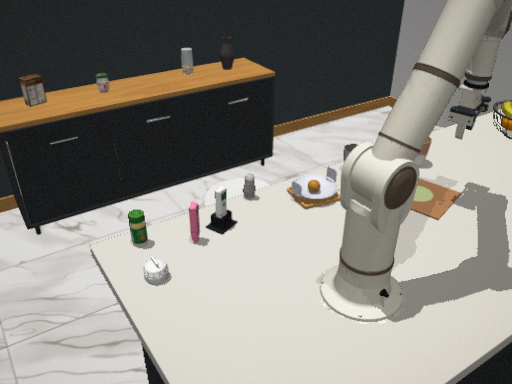

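Candidates for the thermometer (top view) are the white wand in the black stand at (215,193) and the pink wand at (185,196). The white one fits because it stands in the stand, and pink is ruled out. The dish is at (309,195), the salt shaker at (257,168) and the tumbler at (370,181). I'll measure these and confirm the choice in one crop.

```bash
cat > h.py <<'E'
from bench import arm
import cv2,numpy as np
from scipy.spatial.transform import Rotation as R
def K(c):
    f=192/np.tan(np.radians(c["vfov"]/2)); return np.array([[f,0,c["cx"]],[0,f,c["cy"]],[0,0,1.]]),np.array([c["k1"],0,0,0,0.])
def pose(name,st=None):
    c=arm.get_calibration(name)
    if name!="wrist": return c,c["pose"]
    T=np.eye(4);T[:3,:3]=R.from_quat(st["orientation"]).as_matrix();T[:3,3]=st["ee_pos"]
    return c,T@c["tool_from_camera"]
def ray(name,uv,st=None):
    c,P=pose(name,st);k,d=K(c)
    n=cv2.undistortPoints(np.array(uv,float).reshape(-1,1,2),k,d).reshape(-1,2)
    v=np.c_[n[:,0],-n[:,1],-np.ones(len(n))]@P[:3,:3].T
    return P[:3,3],v
def onz(name,uv,z,st=None):
    o,v=ray(name,uv,st); return o+v*((z-o[2])/v[:,2])[:,None]
def proj(name,X,st=None):
    c,P=pose(name,st);k,d=K(c)
    q=(np.atleast_2d(X)-P[:3,3])@P[:3,:3]; q=q*[1,-1,-1]
    return cv2.projectPoints(q,np.zeros(3),np.zeros(3),k,d)[0].reshape(-1,2)
E
python3 - <<'E'
from h import *
im=cv2.imread("pics/top0.png")
cv2.imwrite("pics/crop1.png",cv2.resize(im[150:240,130:330],None,fx=4,fy=4,interpolation=cv2.INTER_CUBIC))
for n,uv,z in [("stand base",(215,193),.0),("therm top",(213,186),.135),("ball",(309,194),.034),("salt",(257,168),.0),("edge",(257,163),0),("tumbler",(370,181),.05),("pink",(184,194),.1)]:
    print(n,onz("top",[uv],z).round(3))
E
```

```text
stand base [[0.456 0.162 0.   ]]
therm top [[0.453 0.155 0.135]]
ball [[ 0.443 -0.198  0.034]]
salt [[ 0.555 -0.002  0.   ]]
edge [[ 0.576 -0.002  0.   ]]
tumbler [[ 0.488 -0.43   0.05 ]]
pink [[0.431 0.264 0.1  ]]
```

View pics/crop1.png

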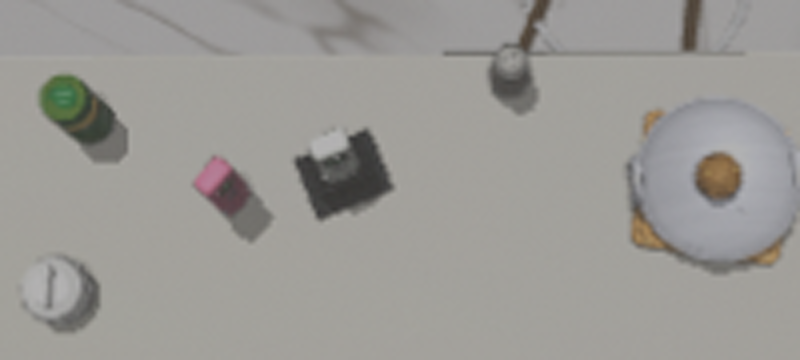

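The crop shows the white thermometer top at (330,145) in the black stand's foot plate, with plate corners at (295,160), (370,130), (392,187) and (320,218). The pink look-alike stands alone at (218,180). I'll move over the dish for a closer look, then on to the stand.

{"fn": "jog_arm", "kwargs": {"series": [0.13,-0.11,-0.03,0,0,0.26,-0.22,-0.03,0,0,0.26,-0.22,-0.03,0,0,0.26,-0.22,-0.03,0,0,0.26,-0.22,-0.03,0,0,0.26,-0.22,-0.03,0,0,0.26,-0.22,-0.03,0,0,0.26,-0.22,-0.03,0,0,0.26,-0.22,-0.03,0,0,0.26,-0.22,-0.03,0,0,0.26,-0.22,-0.03,0,0,0.26,-0.22,-0.03,0,0,0.13,-0.11,-0.03,0,0,0,0,0,0,0,0,0,0,0,0]}}

```text
time_s: 1.6
ee_pos: [0.4585, -0.2018, 0.2733]
orientation: [0.988, 0.156, -0.0, 0.0]
contact_force: [-0.3, -0.5, -0.5]
gripper_width: 0.0919
grasp_force: 0.0
```

```bash
python3 - <<'E'
from h import *
import pickle
st=arm.read_state(); im=arm.camera("wrist"); cv2.imwrite("pics/w1.png",im[:,:,::-1]); pickle.dump(st,open("w1.pkl","wb"))
print(st["joints"].round(2),R.from_quat(st["orientation"]).as_matrix().round(3))
E
```

```text
[ 0.98  0.21 -0.7   1.86  0.15  1.13 -1.04] [[ 0.951  0.309 -0.001]
 [ 0.309 -0.951 -0.   ]
 [-0.001 -0.    -1.   ]]
```

View pics/w1.png

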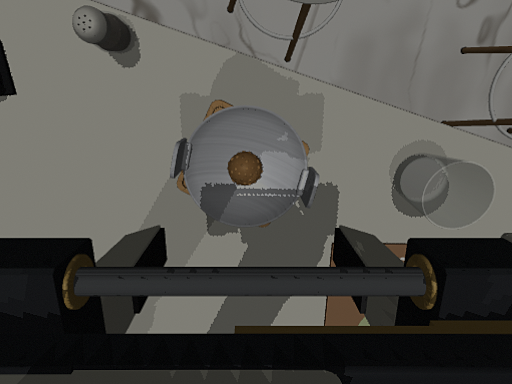

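Wrist view: the ball is at (245,168), handle tops near (181,157) and (310,184), the salt shaker at (88,22) and the tumbler at (430,185). Next I move over the stand and turn the tool so its closing line lies along the thermometer's thickness.

{"fn": "jog_arm", "kwargs": {"series": [0.05,-0.16,0,0,0,0.1,-0.31,0,0,0,0.1,-0.31,0,0,0,0.1,-0.31,0,0,0,0.1,-0.31,0,0,0,0.1,-0.31,0,0,0,0.1,-0.31,0,0,0,0.1,-0.31,0,0,0,0.1,-0.31,0,0,0,0.05,-0.16,0,0,0]}}

```text
time_s: 2.65
ee_pos: [0.4579, 0.1528, 0.2735]
orientation: [0.988, 0.156, 0.0, -0.0]
contact_force: [-0.1, -0.6, 1.0]
gripper_width: 0.0919
grasp_force: 0.0
```

{"fn": "jog_arm", "kwargs": {"series": [0,0,0,-0.09,0,0,0,0,-0.19,0,0,0,0,-0.19,0,0,0,0,-0.19,0,0,0,0,-0.19,0,0,0,0,-0.19,0,0,0,0,-0.19,0,0,0,0,-0.19,0,0,0,0,-0.19,0,0,0,0,-0.19,0,0,0,0,-0.19,0,0,0,0,-0.09,0,0,0,0,0,0,0,0,0,0,0]}}

```text
time_s: 4.05
ee_pos: [0.4584, 0.1498, 0.2731]
orientation: [0.564, 0.825, -0.0, -0.0]
contact_force: [-0.2, -0.1, 0.2]
gripper_width: 0.0918
grasp_force: 0.0
```

```bash
python3 - <<'E'
from h import *
import pickle
s1=pickle.load(open("w1.pkl","rb"));im=cv2.imread("pics/w1.png");hsv=cv2.cvtColor(im,cv2.COLOR_BGR2HSV)
m=cv2.inRange(hsv,(5,90,40),(20,255,255));m[:140]=0;m[195:]=0;m[:,:215]=0;m[:,275:]=0
x,y,w,h=cv2.boundingRect(max(cv2.findContours(m,0,2)[0],key=cv2.contourArea));print("ball",x,y,w,h,onz("wrist",[(x+w/2-.5,y+h/2-.5)],.034,s1))
st=arm.read_state(); im=arm.camera("wrist"); cv2.imwrite("pics/w2.png",im[:,:,::-1]); pickle.dump(st,open("w2.pkl","wb"))
print(st["joints"].round(2),st["ee_pos"],R.from_quat(st["orientation"]).as_matrix().round(3))
E
```

```text
ball 228 151 35 34 [[ 0.44786233 -0.19840605  0.034     ]]
[ 0.7   0.35 -1.28  1.89  0.36  1.18 -0.34] [0.45839562 0.14975877 0.27314512] [[-0.363  0.932 -0.001]
 [ 0.932  0.363 -0.   ]
 [-0.    -0.001 -1.   ]]
```

View pics/w2.png

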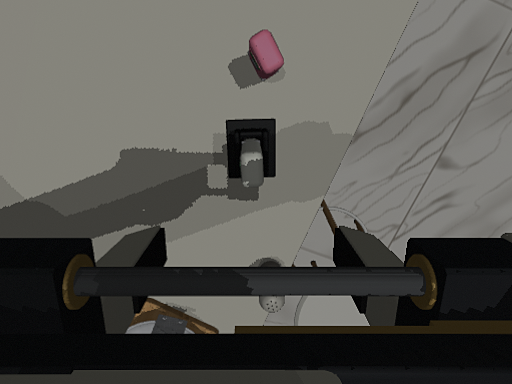

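Wrist view: the thermometer's top face is near (252,150–185) in the stand plate spanning (226–276,119–178), nearly square with the tool. The pink look-alike is at (266,53), well clear. I'll measure the plate and the thermometer top.

```bash
python3 - <<'E'
from h import *
import pickle
st=pickle.load(open("w2.pkl","rb"));im=cv2.imread("pics/w2.png")
g=im.max(2);m=((g<45)*255).astype(np.uint8);m[:105]=0;m[200:]=0;m[:,:215]=0;m[:,290:]=0
c=max(cv2.findContours(m,0,2)[0],key=cv2.contourArea)
P=onz("wrist",c.reshape(-1,2),.005,st)[:,:2]
r=cv2.minAreaRect((P*1000).astype(np.float32));print("plate",r,cv2.boundingRect(c))
cr=im[105:205,200:310];cv2.imwrite("pics/crop2.png",cv2.resize(cr,None,fx=5.5,fy=5.5,interpolation=cv2.INTER_CUBIC))
# predicted top outline for therm at stand centre
E
```

```text
plate ((454.781982421875, 159.4234619140625), (64.19779968261719, 79.98695373535156), 22.550729751586914) (226, 119, 49, 60)
```

View pics/crop2.png

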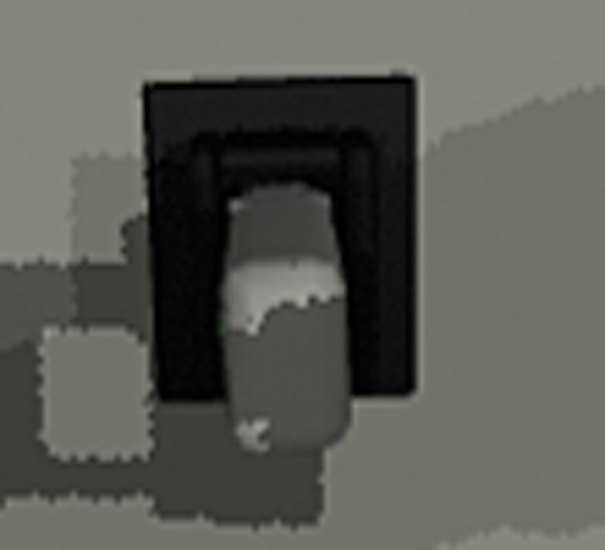

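```bash
python3 - <<'E'
from h import *
import pickle
st=pickle.load(open("w2.pkl","rb"))
p=onz("wrist",[(252.2,169.5),(240.4,169.5),(264,169.5),(252,152.3),(252,186.8)],.135,st);print(p.round(4))
print("sizes",np.linalg.norm(p[1]-p[2]),np.linalg.norm(p[3]-p[4]))
Rm=R.from_quat(st["orientation"]).as_matrix()
for q in (p[0],np.array([.4548,.1594,.135])): print((Rm.T@(q-st["ee_pos"])).round(4))
E
```

```text
[[0.456  0.1606 0.135 ]
 [0.4455 0.1565 0.135 ]
 [0.4665 0.1647 0.135 ]
 [0.4498 0.176  0.135 ]
 [0.4621 0.1445 0.135 ]]
sizes 0.022624133968201173 0.03380913082877904
[0.011  0.0018 0.1381]
[0.0103 0.0002 0.1381]
```

{"fn": "jog_arm", "kwargs": {"series": [0.09,0.01,0,-0.03,0,0,0,0.1,0,0,0,0,0.2,0,0,0,0,0.2,0,0,0,0,0.2,0,0,0,0,0.2,0,0,0,0,0.2,0,0,0,0,0.2,0,0,0,0,0.2,0,0,0,0,0.1,0,0,0,0,0,0,0,0,0,0,0,0]}}

```text
time_s: 5.3
ee_pos: [0.4553, 0.1623, 0.0818]
orientation: [0.553, 0.833, 0.0, -0.0]
contact_force: [0.0, -0.4, 0.5]
gripper_width: 0.092
grasp_force: 0.0
```

{"fn": "jog_arm", "kwargs": {"series": [0,0,0,0,1,0,0,0,0,1,0,0,0,0,1,0,0,0,0,1,0,0,0,0,1,0,0,0,0,1,0,0,0,0,1,0,0,0,0,1,0,0,0,0,1,0,0,0,0,1]}}

```text
time_s: 6.3
ee_pos: [0.4553, 0.1617, 0.0815]
orientation: [0.553, 0.833, 0.0, -0.0]
contact_force: [0.6, 0.2, -0.4]
gripper_width: 0.0218
grasp_force: 30.0
```

```bash
python3 - <<'E'
from h import *
st=arm.read_state();print(st);im=arm.camera("side");cv2.imwrite("pics/s1.png",cv2.resize(im[120:260,120:360,::-1],None,fx=3,fy=3))
E
```

```text
{'time_s': 6.3, 'joints': array([ 0.40090943,  0.60532453, -0.99338912,  2.06209155,  0.68923646,
        0.847517  , -0.59998237]), 'qd': array([ 0.00127802,  0.00038744, -0.00034368, -0.00041536,  0.00059676,
        0.00132557, -0.00095955]), 'joint_efforts': array([ 1.51003059e-02, -4.12605536e+01, -1.29759389e+01, -1.82572532e+01,
       -6.86356262e-02,  1.54362177e-02,  3.36818075e-04]), 'ee_pos': array([0.4552913 , 0.16165102, 0.08151074]), 'orientation': array([ 5.52862346e-01,  8.33272600e-01,  2.28126441e-05, -1.79907723e-05]), 'contact_force': array([ 0.64061041,  0.23628055, -0.39146814]), 'torque': array([-0.02994491, -0.09374508, -0.05270474]), 'grasp_force': 29.966880083084106, 'gripper_width': 0.021751229170592416}
```

{"fn": "jog_arm", "kwargs": {"series": [0,0,-0.04,0,1,0,0,-0.08,0,1,0,0,-0.12,0,1,0,0,-0.16,0,1,0,0,-0.16,0,1,0,0,-0.16,0,1,0,0,-0.16,0,1,0,0,-0.16,0,1,0,0,-0.16,0,1,0,0,-0.08,0,1,0,0,-0.04,0,1,0,0,0,0,1]}}

```text
time_s: 7.55
ee_pos: [0.4555, 0.1615, 0.2404]
orientation: [0.553, 0.833, 0.0, 0.0]
contact_force: [0.2, -0.3, -0.9]
gripper_width: 0.0218
grasp_force: 30.0
```

{"fn": "jog_arm", "kwargs": {"series": [-0.07,-0.03,0,0,1,-0.2,-0.09,0,0,1,-0.2,-0.09,0,0,1,-0.2,-0.09,0,0,1,-0.2,-0.09,0,0,1,-0.2,-0.09,0,0,1,-0.2,-0.09,0,0,1,-0.2,-0.09,0,0,1,-0.2,-0.09,0,0,1,-0.2,-0.09,0,0,1,-0.2,-0.09,0,0,1,-0.2,-0.09,0,0,1,-0.2,-0.09,0,0,1,-0.2,-0.09,0,0,1,-0.07,-0.03,0,0,1,0,0,0,0,1,0,0,0,0,1]}}

```text
time_s: 9.25
ee_pos: [0.4469, -0.1974, 0.2396]
orientation: [0.552, 0.834, 0.0, -0.001]
contact_force: [-0.0, 1.0, -1.6]
gripper_width: 0.0219
grasp_force: 30.0
```

```bash
python3 - <<'E'
from h import *
st=arm.read_state();print(st["joints"].round(2),st["grasp_force"],st["gripper_width"]);a=arm.camera("side");b=arm.camera("wrist")
cv2.imwrite("pics/s2.png",np.hstack([cv2.resize(a[90:230,220:400],None,fx=2.2,fy=2.2),cv2.resize(b,(400,308))])[:,:,::-1])
E
```

```text
[ 1.39  0.43 -1.27  1.91  0.45  1.14  0.35] 29.966956079006195 0.021929140944067164
```

View pics/s2.png

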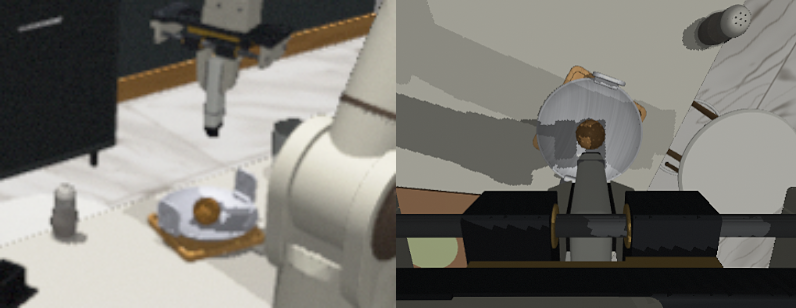

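The left half shows the thermometer hanging above the dish and ball. In the right half (wrist view) the ball at (590,133) sits in line with the wand, and the salt shaker and tray are clear. I'll lower to about 8 cm from the ball's centre and hold.

{"fn": "jog_arm", "kwargs": {"series": [0,0,0.04,0,1,0,0,0.08,0,1,0,0,0.1,0,1,0,0,0.1,0,1,0,0,0.06,0,1,0,0,0.03,0,1,0,0,0,0,1,0,0,0,0,1,0,0,0,0,1,0,0,0,0,1,0,0,0,0,1,0,0,0,0,1,0,0,0,0,1,0,0,0,0,1]}}

```text
time_s: 10.75
ee_pos: [0.4471, -0.1987, 0.1908]
orientation: [0.553, 0.833, -0.0, 0.0]
contact_force: [-0.1, 0.7, -0.9]
gripper_width: 0.0217
grasp_force: 30.0
```

```bash
python3 - <<'E'
from h import *
st=arm.read_state();im=arm.camera("wrist")[:,:,::-1].copy()
hsv=cv2.cvtColor(im,cv2.COLOR_BGR2HSV)
m=cv2.inRange(hsv,(5,90,30),(20,255,255));m[:,:215]=0;m[:,290:]=0;m[220:]=0
m[:120]=0
c=max(cv2.findContours(m,0,2)[0],key=cv2.contourArea);x,y,w,h=cv2.boundingRect(c)
print(x,y,w,h,onz("wrist",[(x+w/2-.5,y+w/2-.5)],.034,st),st["ee_pos"])
E
```

```text
228 154 43 40 [[ 0.44549923 -0.1982225   0.034     ]] [ 0.44709699 -0.19872646  0.19076043]
```

{"fn": "jog_arm", "kwargs": {"series": [0,0,0,0,1,0,0,0,0,1,0,0,0,0,1,0,0,0,0,1,0,0,0,0,1,0,0,0,0,1,0,0,0,0,1,0,0,0,0,1]}}

```text
time_s: 11.6
ee_pos: [0.4471, -0.1987, 0.1907]
orientation: [0.553, 0.833, 0.0, 0.0]
contact_force: [1.0, 1.0, -1.1]
gripper_width: 0.022
grasp_force: 30.0
```

The aim is within 2 mm and was held for more than 1.6 s. Now I retrace the path.

{"fn": "jog_arm", "kwargs": {"series": [0,0,-0.04,0,1,0,0,-0.08,0,1,0,0,-0.1,0,1,0,0,-0.1,0,1,0,0,-0.06,0,1,0,0,-0.03,0,1,0,0,0,0,1]}}

```text
time_s: 12.3
ee_pos: [0.4473, -0.199, 0.2405]
orientation: [0.553, 0.833, -0.0, 0.001]
contact_force: [-1.1, 0.1, -1.1]
gripper_width: 0.0218
grasp_force: 30.0
```

{"fn": "jog_arm", "kwargs": {"series": [0.07,0.03,0,0,1,0.2,0.09,0,0,1,0.2,0.09,0,0,1,0.2,0.09,0,0,1,0.2,0.09,0,0,1,0.2,0.09,0,0,1,0.2,0.09,0,0,1,0.2,0.09,0,0,1,0.2,0.09,0,0,1,0.2,0.09,0,0,1,0.2,0.09,0,0,1,0.2,0.09,0,0,1,0.2,0.09,0,0,1,0.2,0.09,0,0,1,0.07,0.03,0,0,1,0,0,0,0,1,0,0,0,0,1,0,0,0,0,1]}}

```text
time_s: 14.1
ee_pos: [0.4553, 0.1601, 0.2396]
orientation: [0.554, 0.833, -0.001, 0.0]
contact_force: [0.3, -0.2, -1.3]
gripper_width: 0.0216
grasp_force: 30.0
```

```bash
python3 - <<'E'
from h import *
st=arm.read_state();M=R.from_quat(st["orientation"]).as_matrix()
print(st["ee_pos"],M.T@(np.array([.4553,.1617,.0815])-st["ee_pos"])/.12, np.degrees(np.arctan2(M[1,0],M[0,0])),2*np.degrees(np.arctan2(.8332726,.552862)))
E
```

```text
[0.45533244 0.16009171 0.23958153] [0.01334363 0.0061788  1.31733225] 112.76621459002497 112.87282433825357
```

{"fn": "jog_arm", "kwargs": {"series": [0.01,0,0.06,0,1,0,0,0.14,0,1,0,0,0.16,0,1,0,0,0.16,0,1,0,0,0.16,0,1,0,0,0.12,0,1,0,0,0.1,0,1,0,0,0.1,0,1,0,0,0.1,0,1,0,0,0.1,0,1,0,0,0.07,0,1,0,0,0.03,0,1,0,0,0,0,1,0,0,0,0,1]}}

```text
time_s: 15.5
ee_pos: [0.4551, 0.163, 0.0842]
orientation: [0.553, 0.833, 0.0, 0.0]
contact_force: [0.1, 0.2, -1.2]
gripper_width: 0.0219
grasp_force: 30.0
```

{"fn": "jog_arm", "kwargs": {"series": [-0.01,0,0.01,0,1,0,0,0.01,0,1,0,0,0,0,1]}}

```text
time_s: 15.8
ee_pos: [0.4554, 0.1614, 0.0816]
orientation: [0.553, 0.833, 0.0, 0.0]
contact_force: [-0.3, -0.1, -1.5]
gripper_width: 0.022
grasp_force: 30.0
```

{"fn": "jog_arm", "kwargs": {"series": [0,0,0,0,0.7,0,0,0,0,0.5,0,0,0,0,0.3,0,0,0,0,0.1,0,0,0,0,0,0,0,0,0,0,0,0,0,0,0,0,0,0,0,0]}}

```text
time_s: 16.6
ee_pos: [0.4553, 0.1616, 0.0815]
orientation: [0.553, 0.833, 0.0, 0.0]
contact_force: [-0.0, -1.4, 0.0]
gripper_width: 0.0789
grasp_force: 0.0
```

{"fn": "jog_arm", "kwargs": {"series": [0,0,-0.05,0,0,0,0,-0.15,0,0,0,0,-0.2,0,0,0,0,-0.2,0,0,0,0,-0.2,0,0,0,0,-0.2,0,0,0,0,-0.2,0,0,0,0,-0.2,0,0,0,0,-0.1,0,0,0,0,-0.05,0,0,0,0,0,0,0]}}

```text
time_s: 17.7
ee_pos: [0.4555, 0.1615, 0.2677]
orientation: [0.553, 0.833, 0.0, 0.0]
contact_force: [0.4, -1.2, -0.0]
gripper_width: 0.0915
grasp_force: 0.0
```

```bash
python3 - <<'E'
from h import *
st=arm.read_state();a=arm.camera("side");b=arm.camera("wrist");t=arm.camera("top")
print(st["joints"].round(2))
cv2.imwrite("pics/s3.png",np.hstack([cv2.resize(a[160:260,120:280],(480,300)),b[80:220,180:320].repeat(2,0).repeat(2,1)[:, :] if 0 else cv2.resize(b[90:230,180:320],(300,300))])[:,:,::-1]);cv2.imwrite("pics/t3.png",t[:,:,::-1])
E
```

```text
[ 0.67  0.35 -1.27  1.89  0.37  1.17 -0.34]
```

View pics/s3.png

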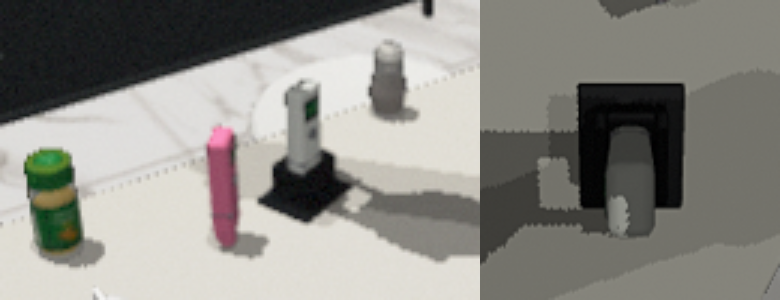

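The thermometer stands upright in its stand at (305,140) in the left half, and the wrist view shows it seated. The pink one is untouched at (222,190). Now the dish: I'll work out the handles from the first wrist picture.

```bash
python3 - <<'E'
from h import *
import pickle
s1=pickle.load(open("w1.pkl","rb"))
p=onz("wrist",[(181,157),(310,184),(179,172),(187,140)],.078,s1);print(p.round(4),np.linalg.norm(p[0]-p[1]))
st=arm.read_state();M=R.from_quat(st["orientation"]).as_matrix();print(M.T@(p[0]-st["ee_pos"])/.12)
E
```

```text
[[ 0.4463 -0.1236  0.078 ]
 [ 0.4618 -0.2736  0.078 ]
 [ 0.4288 -0.1258  0.078 ]
 [ 0.4669 -0.1251  0.078 ]] 0.1508518439632125
[-2.15968043 -0.98426331  1.57228825]
```

{"fn": "jog_arm", "kwargs": {"series": [-0.07,-0.03,0,0,0,-0.19,-0.09,0,0,0,-0.19,-0.09,0,0,0.4,-0.19,-0.09,0,0,0.4,-0.19,-0.09,0,0,0.4,-0.19,-0.09,0,0,0.4,-0.19,-0.09,0,0,0.4,-0.19,-0.09,0,0,0.4,-0.19,-0.09,0,0,0.4,-0.19,-0.09,0,0,0.4,-0.19,-0.09,0,0,0.4,-0.12,-0.05,0,0,0.4]}}

```text
time_s: 19.05
ee_pos: [0.4435, -0.1178, 0.2669]
orientation: [0.554, 0.833, -0.0, -0.001]
contact_force: [0.1, 0.6, -0.5]
gripper_width: 0.0551
grasp_force: 0.0
```

{"fn": "jog_arm", "kwargs": {"series": [0,0,0,0.1,0.4,0,0,0,0.19,0.4,0,0,0,0.19,0.4,0,0,0,0.19,0.4,0,0,0,0.19,0.4,0,0,0,0.19,0.4,0,0,0,0.19,0.4,0,0,0,0.19,0.4,0,0,0,0.19,0.4,0,0,0,0.19,0.4,0,0,0,0.19,0.4,0,0,0,0.19,0.4,0,0,0,0.19,0.4,0,0,0,0,0.4,0,0,0,0,0.4]}}

```text
time_s: 20.55
ee_pos: [0.4443, -0.1149, 0.2673]
orientation: [0.999, 0.053, -0.0, -0.0]
contact_force: [-0.0, -1.0, -0.2]
gripper_width: 0.0551
grasp_force: 0.0
```

```bash
python3 - <<'E'
from h import *
import pickle
st=arm.read_state(); b=arm.camera("wrist")[:,:,::-1];pickle.dump(st,open("w4.pkl","wb"));cv2.imwrite("pics/w4.png",b)
M=R.from_quat(st["orientation"]).as_matrix();print(st["joints"].round(2),st["ee_pos"],M.round(3))
cv2.imwrite("pics/w4c.png",cv2.resize(b[100:300,130:400],None,fx=2.9,fy=2.9,interpolation=cv2.INTER_CUBIC))
E
```

```text
[ 1.09  0.17 -0.97  1.95  0.16  1.1  -1.41] [ 0.44427535 -0.11491233  0.26730431] [[ 0.994  0.105 -0.   ]
 [ 0.105 -0.994  0.   ]
 [-0.    -0.    -1.   ]]
```

View pics/w4c.png

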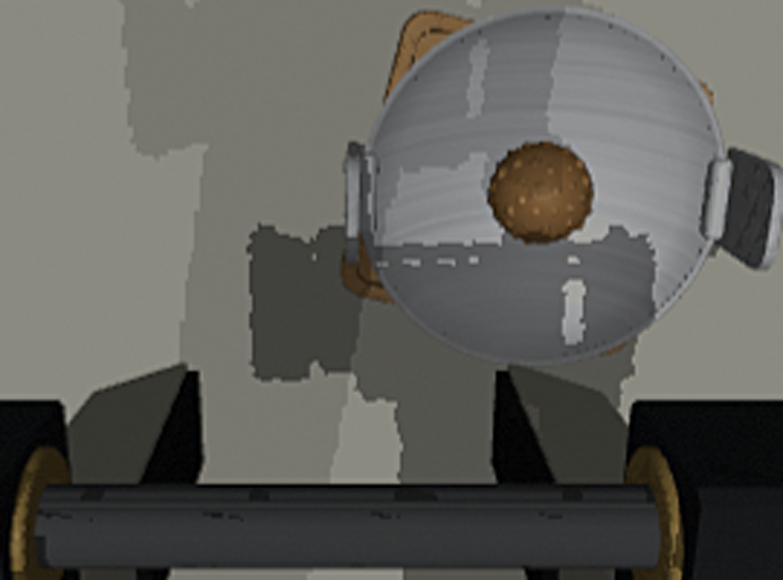

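Crop: the near handle's top edge is at x≈352, y 145–262. The far handle's top edge runs from about (780,165) to (762,270), and the ball is at (541,192).

```bash
python3 - <<'E'
from h import *
import pickle
st=pickle.load(open("w4.pkl","rb"));M=R.from_quat(st["orientation"]).as_matrix()
c=np.array([(353,145),(352,262),(779,167),(764,270),(541,192)])/2.9+[130,100]
p=onz("wrist",c,.078,st);b=onz("wrist",c[4:],.034,st)[0]
print(p[:4].round(4),b); A=(p[0]+p[1])/2;B=(p[2]+p[3])/2
print("len",np.linalg.norm(A-B),"w",np.linalg.norm(p[0]-p[1]),np.linalg.norm(p[2]-p[3]),"mid",(A+B)/2)
for d in (A-B,): print("dish y deg",np.degrees(np.arctan2(d[1],d[0])))
for i in (0,2): d=p[i]-p[i+1];print("x deg",np.degrees(np.arctan2(d[1],d[0])))
print("A in tool",M.T@(A-st["ee_pos"]))
E
```

```text
[[ 0.4645 -0.1153  0.078 ]
 [ 0.4183 -0.1199  0.078 ]
 [ 0.4732 -0.2784  0.078 ]
 [ 0.4322 -0.2823  0.078 ]] [ 0.44571119 -0.19989076  0.034     ]
len 0.1631929196732145 w 0.04643863396486383 0.04121218631822211 mid [ 0.44704364 -0.1989733   0.078     ]
dish y deg 93.98788198474969
x deg 5.686042585576221
x deg 5.501185977637848
A in tool [-0.00309507  0.00239915  0.18930483]
```

{"fn": "jog_arm", "kwargs": {"series": [-0.03,0.02,0.06,0,0.4,0,0,0.14,0,0.4,0,0,0.18,0,0.4,0,0,0.18,0,0.4,0,0,0.18,0,0.4,0,0,0.18,0,0.4,0,0,0.18,0,0.4,0,0,0.18,0,0.4,0,0,0.18,0,0.4,0,0,0.16,0,0.4,0,0,0.12,0,0.4,0,0,0.08,0,0.4,0,0,0.04,0,0.4,0,0,0,0,0.4]}}

```text
time_s: 22.0
ee_pos: [0.4408, -0.1178, 0.0439]
orientation: [0.999, 0.051, -0.0, -0.0]
contact_force: [0.2, 0.3, 0.1]
gripper_width: 0.055
grasp_force: 0.0
```

```bash
python3 - <<'E'
from h import *
b=arm.camera("wrist")[:,:,::-1];a=arm.camera("side")[:,:,::-1]
cv2.imwrite("pics/w5.png",np.hstack([cv2.resize(b,(440,330)),cv2.resize(a[130:230,240:349],(360,330))]))
E
```

```text
(no output)
```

View pics/w5.png

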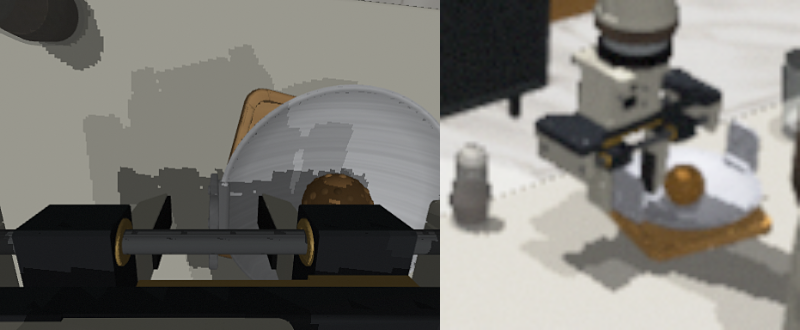

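The handle at (215,215) is midway between the fingers, with the ball clear. I'll close on it gently.

{"fn": "jog_arm", "kwargs": {"series": [0,0,0,0,0.5,0,0,0,0,0.6,0,0,0,0,0.7,0,0,0,0,0.75,0,0,0,0,0.8,0,0,0,0,0.84,0,0,0,0,0.88,0,0,0,0,0.91,0,0,0,0,0.94,0,0,0,0,0.97,0,0,0,0,1,0,0,0,0,1,0,0,0,0,1,0,0,0,0,1,0,0,0,0,1,0,0,0,0,1]}}

```text
time_s: 23.7
ee_pos: [0.4409, -0.1178, 0.0443]
orientation: [0.999, 0.05, -0.0, -0.0]
contact_force: [-1.8, 2.0, 1.2]
gripper_width: 0.0045
grasp_force: 30.0
```

{"fn": "jog_arm", "kwargs": {"series": [0,0,-0.01,0,1,0,0,-0.02,0,1,0,0,-0.03,0,1,0,0,-0.04,0,1,0,0,-0.05,0,1,0,0,-0.05,0,1,0,0,-0.05,0,1,0,0,-0.05,0,1,0,0,-0.05,0,1,0,0,-0.04,0,1,0,0,-0.03,0,1,0,0,-0.02,0,1,0,0,-0.01,0,1,0,0,0,0,1,0,0,0,0,1]}}

```text
time_s: 25.2
ee_pos: [0.4409, -0.1179, 0.0982]
orientation: [0.999, 0.05, -0.0, -0.0]
contact_force: [0.1, -0.1, -2.1]
gripper_width: 0.0048
grasp_force: 30.0
```

```bash
python3 - <<'E'
from h import *
st=arm.read_state();print(st["joints"].round(2),st["torque"])
b=arm.camera("wrist")[:,:,::-1];a=arm.camera("side")[:,:,::-1]
cv2.imwrite("pics/w6.png",np.hstack([cv2.resize(b,(440,330)),cv2.resize(a[110:220,240:360],(360,330))]))
E
```

```text
[ 0.9   0.44 -0.82  2.12  0.46  0.77 -1.69] [0.297903   0.02167583 0.0055148 ]
```

View pics/w6.png

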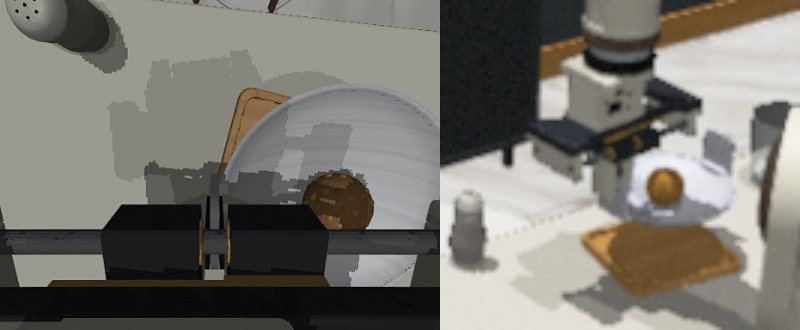

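The dish hangs level above the empty tray with the ball in its middle (side view, (665,187)). I'll raise it well above the salt shaker.

{"fn": "jog_arm", "kwargs": {"series": [0,0,-0.01,0,1,0,0,-0.02,0,1,0,0,-0.03,0,1,0,0,-0.04,0,1,0,0,-0.06,0,1,0,0,-0.08,0,1,0,0,-0.08,0,1,0,0,-0.08,0,1,0,0,-0.08,0,1,0,0,-0.08,0,1,0,0,-0.08,0,1,0,0,-0.08,0,1,0,0,-0.06,0,1,0,0,-0.04,0,1,0,0,-0.03,0,1,0,0,-0.02,0,1,0,0,-0.01,0,1,0,0,0,0,1]}}

```text
time_s: 27.1
ee_pos: [0.441, -0.1179, 0.2039]
orientation: [0.999, 0.05, -0.0, -0.0]
contact_force: [-0.1, 0.2, -3.1]
gripper_width: 0.005
grasp_force: 30.0
```

{"fn": "jog_arm", "kwargs": {"series": [0,0,0,-0.01,1,0,0,0,-0.02,1,0,0,0,-0.03,1,0,0,0,-0.04,1,0,0,0,-0.05,1,0,0,0,-0.06,1,0,0,0,-0.07,1,0,0,0,-0.08,1,0,0,0,-0.08,1,0,0,0,-0.08,1,0,0,0,-0.08,1,0,0,0,-0.08,1,0,0,0,-0.08,1,0,0,0,-0.08,1,0,0,0,-0.08,1,0,0,0,-0.08,1]}}

```text
time_s: 28.7
ee_pos: [0.441, -0.118, 0.2039]
orientation: [0.903, 0.431, -0.0, -0.0]
contact_force: [-0.0, 0.4, -2.9]
gripper_width: 0.0046
grasp_force: 30.0
```

{"fn": "jog_arm", "kwargs": {"series": [0,0,0,-0.08,1,0,0,0,-0.08,1,0,0,0,-0.08,1,0,0,0,-0.08,1,0,0,0,-0.08,1,0,0,0,-0.08,1,0,0,0,-0.08,1,0,0,0,-0.07,1,0,0,0,-0.06,1,0,0,0,-0.05,1,0,0,0,-0.05,1,0,0,0,-0.04,1,0,0,0,-0.03,1,0,0,0,-0.02,1,0,0,0,-0.01,1,0,0,0,0,1,0,0,0,0,1]}}

```text
time_s: 30.4
ee_pos: [0.4411, -0.1179, 0.2039]
orientation: [0.702, 0.712, -0.0, 0.0]
contact_force: [-0.6, 0.4, -2.4]
gripper_width: 0.0049
grasp_force: 30.0
```

{"fn": "jog_arm", "kwargs": {"series": [0,0.01,0,0,1,0,0.02,0,0,1,0,0.03,0,0,1,0,0.04,0,0,1,0,0.04,0,0,1,0,0.04,0,0,1,0,0.04,0,0,1,0,0.04,0,0,1,0,0.03,0,0,1,0,0.02,0,0,1,0,0.01,0,0,1,0,0,0,0,1,0,0,0,0,1,0,0,0,0,1,0,0,0,0,1]}}

```text
time_s: 31.9
ee_pos: [0.4794, -0.1175, 0.2039]
orientation: [0.702, 0.712, -0.0, 0.0]
contact_force: [-0.7, 0.2, -2.0]
gripper_width: 0.0048
grasp_force: 30.0
```

```bash
python3 - <<'E'
from h import *
st=arm.read_state();M=R.from_quat(st["orientation"]).as_matrix();print(st["joints"].round(2),st["ee_pos"],M.round(3))
b=arm.camera("top")[:,:,::-1];a=arm.camera("side")[:,:,::-1]
cv2.imwrite("pics/f.png",np.hstack([cv2.resize(b[130:230,220:360],(420,300)),cv2.resize(a[80:220,220:397],(380,300))]))
E
```

```text
[ 1.16  0.48 -1.21  1.94  0.51  1.08 -0.26] [ 0.47936349 -0.1174862   0.20394809] [[-0.014  1.    -0.   ]
 [ 1.     0.014 -0.   ]
 [-0.    -0.    -1.   ]]
```

View pics/f.png

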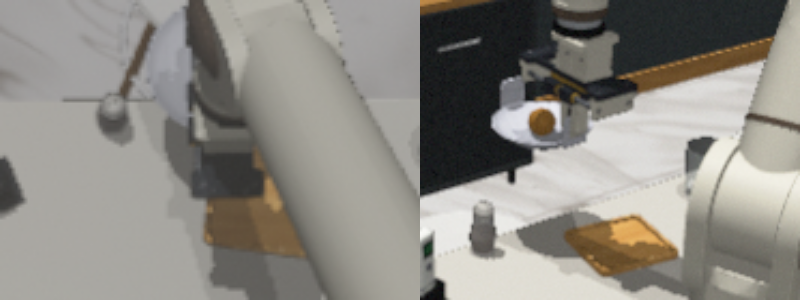

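The dish is held out level past the far edge, its free handle pointing across the island and the ball at its middle. I'll let it settle, then hand in.

{"fn": "jog_arm", "kwargs": {"series": [0,0,0,0,1,0,0,0,0,1,0,0,0,0,1,0,0,0,0,1,0,0,0,0,1,0,0,0,0,1,0,0,0,0,1,0,0,0,0,1,0,0,0,0,1,0,0,0,0,1,0,0,0,0,1,0,0,0,0,1]}}

```text
time_s: 33.2
ee_pos: [0.4795, -0.1174, 0.2039]
orientation: [0.702, 0.712, -0.0, 0.0]
contact_force: [-0.2, -0.1, -2.5]
gripper_width: 0.0048
grasp_force: 30.0
```

```bash
python3 -c "
from bench import arm
print(arm.sign_off())"
```

```text
the job is handed in; nothing more can be done
None
```

The job is handed in at about 33 s with no verdict returned: the ball was checked with the thermometer, which is back upright in its stand, and the dish is held out level about 17 cm up, free handle by my estimate about 6 cm past the far edge, ball at its middle.

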